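Pack the chocolate gift tray

ROBOT

A 6-joint arm with a two-finger parallel gripper is mounted at the origin on the work surface. World frame = base frame: x ahead of the robot, y to its left, z up, the work surface at z = 0. Lengths are in m, angles in rad, forces in N, time in s.
With the tool pointing down it reaches from about 0.375 to 0.9 m from the base axis. Payload 3.1 kg.
Tool frame: the origin (TCP) lies at the very end of the fingers, on their centre line; the grasp point (between the pads) lies 19 mm behind it; z points along the fingers, y is the direction in which the jaws open and shut (so a half turn about z gives the same grasp; the last joint's range is limited). The gripper opens to 85 mm and grips with 20 to 120 N. Pads are 22 mm wide; open, the fingers measure 114 mm over their backs; the gripper's body (76 mm by 85 mm) begins 54 mm behind the grasp point. The pads swing forward as they close: fully open they stand 13 mm farther back than shut.
Start: joints at [-1.522, 0.527, 1.433, -0, 1.181, -0.178], TCP at [0.141, -0.609, 0.231] pointing down, gripper open.
Joint ranges: [-3.08, 3.08], [-0.75, 2.2], [0.22, 2.44], [-1.43, 4.57], [0, 2.65], [-2.85, 2.85]. Speed limits (rad/s): [2.79, 2.79, 3.14, 3.14, 3.14, 3.14].

INTERFACE

Orientations are given as a unit quaternion [x, y, z, w].
In Python, from station import manip gives the robot as it stands. The module is installed in compiled form; this text tells all that it offers.
- The arm moves only by the tool send_rows, never from a script. Its argument "commands" is a list of rows, each an object with "delta_pos": the shift along the world's x, y, z in cm, a list of three; "yaw": the turn about the world's z in rad. A call has 1 to 10 rows; each row shifts and turns the pose as measured when the row begins; what a row does not reach is not made up. A row lasts 1/8 s, in which the tool goes at most 62.5 mm and 10.7 degrees, less where a joint would pass 70% of its speed; a pose out of reach is approached as far as the arm can. A call is refused whole if a number of a shift passes 6.25 or a number of a turn 0.188, either way. A call with a gripper value outside its range is refused whole. "grip" is the closure, from -1 (fully open) to 1 (shut), set as the call begins (left out, the last holds). The fingers move at their own pace and stop on an object; "force" is the grip in N (left out, the last holds). Time passes only in rows, so rows that do not move let the fingers close. It gives the time, the measured TCP pose, the force and the opening at its end, in the units of the state.
- manip.sense(): the state, without advancing time (a new reading comes with each control period).
- manip.snapshot(name): name is "side" or "top"; returns the picture (480x640x3 uint8, blue, green, red); there is no depth.
- manip.get_calibration(name): a dict with "fx", "fy", "cx", "cy" (pixels), "dist_coeffs" ([k1, k2, p1, p2, k3] as OpenCV has them; the pictures are not rectified), "world_to_cam" (4x4, takes a point from world to camera coordinates). Camera axes: x right, y down, z forward; pixel columns grow to the right and rows downward; lengths in m; the calibration is good to about 2 mm. A picture is of the moment at which its call begins. get_calibration takes no time and is no camera call.
- manip.sign_off(): hands the job in, once; it reports no verdict.
The state is a dict: "t": time; "q": joint angles; "qd": joint speeds; "tau": joint torques, N m; "tcp_pos": TCP position; "tool_rot": TCP orientation; "force": force on the tool from outside, world axes, zero at the start; "ft_torque": the same for the moment, N m; "finger_gap": opening from 0.0 (shut) to 1.0 (fully open).
Only numpy, scipy, OpenCV 4.12 (cv2) and the standard library are available. Lean on these libraries where they do the work, as an engineer would, in place of code of your own. Each camera call takes 0.05 s, during which the arm holds its last target. There are 200 camera calls.

TASK

Pack the gift tray on the chocolate shop's counter: set the small round tin, the square carton, the long narrow carton and the little lidded pot each upright into the one recess made to its shape and size, fully down on the recess floor, and let go. Set them down rather than dropping them, and leave the wide round tin and the broad oblong carton, which fit no recess, standing where they are.

Things in the scene. Friction and masses are not known exactly. Their poses are not given: they have to be found in the camera images.
- round_tin: Round steel tin with a flat lid, diameter 54 mm, 40 mm high, 80 to 150 g. To be packed in insert_round. Origin: centre of the underside; z up. Stands loose on the counter at the start.
- square_carton: Stiff chocolate-brown square carton with a kraft band, 50 x 50 mm, 40 mm high, sides along its x and y, 60 to 130 g. To be packed in insert_square. Origin: centre of the underside; z up. Stands loose on the counter at the start.
- long_carton: Stiff chocolate-brown narrow carton with a kraft band, 80 mm long (its x), 30 mm wide (its y), 40 mm high, 60 to 130 g. To be packed in insert_long, its length along the recess. Origin: centre of the underside; z up. Stands loose on the counter at the start.
- small_pot: Little white ceramic pot with a flat white lid fixed on, diameter 36 mm, 44 mm high, 60 to 130 g. To be packed in insert_small. Origin: centre of the underside; z up. Stands loose on the counter at the start.
- wide_tin: Look-alike: round steel tin like the other but wider, diameter 80 mm, 40 mm high. Stays where it stands. Origin: centre of the underside; z up. Stands loose on the counter at the start.
- oblong_carton: Look-alike: stiff chocolate-brown carton with a kraft band, broader than the long one and longer than the square one, 76 mm (its x) x 50 mm (its y), 40 mm high. Stays where it stands. Origin: centre of the underside; z up. Stands loose on the counter at the start.
- insert_round: Card insert with the larger round recess, diameter 70 mm. Cream card block 108 (its x) x 84 (its y) x 14 mm high, fixed in the tray. Origin: centre of the block's underside, 6 mm above the counter; z up. The recess is centred on it, 11 mm deep, its floor 3 mm above the origin. The four fill a low firm wooden tray (232 x 184 mm, rim level with them) two by two in any order, turned alike.
- insert_square: Card insert with the square recess, 66 x 66 mm, sides along x and y. Cream card block 108 (its x) x 84 (its y) x 14 mm high, fixed in the tray. Origin: centre of the block's underside, 6 mm above the counter; z up. The recess is centred on it, 11 mm deep, its floor 3 mm above the origin.
- insert_long: Card insert with the long narrow recess, 96 mm along its x, 46 mm along its y. Cream card block 108 (its x) x 84 (its y) x 14 mm high, fixed in the tray. Origin: centre of the block's underside, 6 mm above the counter; z up. The recess is centred on it, 11 mm deep, its floor 3 mm above the origin.
- insert_small: Card insert with the small round recess, diameter 52 mm. Cream card block 108 (its x) x 84 (its y) x 14 mm high, fixed in the tray. Origin: centre of the block's underside, 6 mm above the counter; z up. The recess is centred on it, 11 mm deep, its floor 3 mm above the origin.
There are look-alikes about, which are no part of the job. What is shaped like the round_tin but red is not meant. What is shaped like the long_carton but orange is not meant.

How it is judged:
At the end, for the whole second after the job is handed in: Each of the four goods stands upright (within 0.12 rad) down in its own recess (underside less than 3 mm above the recess floor, centre within 14 mm of the recess centre), released and at rest; the wide tin and the oblong carton stand upright within 20 mm of where they began (horizontal distance between round_tin and insert_round below 0.014 m and z of round_tin in the frame of insert_round below 0.006 m and angle between each of round_tin, square_carton, long_carton, small_pot, wide_tin, oblong_carton's own z axis and vertical below 0.12 rad and linear speed of each of round_tin, square_carton, long_carton, small_pot below 0.02 m/s and horizontal distance between square_carton and insert_square below 0.014 m and z of square_carton in the frame of insert_square below 0.006 m and horizontal distance between long_carton and insert_long below 0.014 m and z of long_carton in the frame of insert_long below 0.006 m and horizontal distance between small_pot and insert_small below 0.014 m and z of small_pot in the frame of insert_small below 0.006 m and distance of each of wide_tin, oblong_carton from where it was at the start of the episode below 0.02 m); the robot touches nothing.
It fails at once if the wide tin is moved more than 20 mm from where it stood (distance of wide_tin from where it was at the start of the episode above 0.02 m).
It fails at once if the oblong carton is moved more than 20 mm from where it stood (distance of oblong_carton from where it was at the start of the episode above 0.02 m).
It fails at once if one of the four goods is dropped or thrown (moving faster than 0.8 m/s with nothing of the robot touching it) ((linear speed of round_tin above 0.8 m/s and contact force between round_tin and the arm below 0.01 N and contact force between round_tin and the fingers below 0.01 N) or (linear speed of square_carton above 0.8 m/s and contact force between square_carton and the arm below 0.01 N and contact force between square_carton and the fingers below 0.01 N) or (linear speed of long_carton above 0.8 m/s and contact force between long_carton and the arm below 0.01 N and contact force between long_carton and the fingers below 0.01 N) or (linear speed of small_pot above 0.8 m/s and contact force between small_pot and the arm below 0.01 N and contact force between small_pot and the fingers below 0.01 N)).
It also fails if it takes over 112 s, if anything falls off the work surface, if the arm or the gripper's body presses on something with over 40 N, if the wrist force passes 120 N, or if a joint passes its speed limit or range.

## Working session

There is one attempt and no reset: what is moved stays moved. The work goes in short steps, Python scripts to look and compute and a tool call to move; the robot and the scene stay as the last step left them, time stands still between calls to the robot, and variables do not carry over. Pictures are saved under pics/ and viewed, about 12 in all and at most 16, crops included, and the job is handed in when it is done.

Besides the shell and the picture viewer there is one more tool, called after "Call:" as name(argument=value, ...), one argument or row to a line, values as JSON. send_rows: Moves the arm, as the interface text tells. Its arguments: {"type":"object","properties":{"commands":{"type":"array","items":{"type":"object","properties":{"delta_pos":{"type":"array","items":{"type":"number"}},"yaw":{"type":"number"}}}},"grip":{"type":"number"},"force":{"type":"number"}},"required":["commands"]}

```bash
mkdir -p pics; cat > h.py <<'E'
import numpy as np, cv2
from station import manip
def cal(n):
    c=manip.get_calibration(n); K=np.array([[c['fx'],0,c['cx']],[0,c['fy'],c['cy']],[0,0,1.]])
    return K,np.array(c['dist_coeffs']),np.array(c['world_to_cam'])
def proj(n,P):
    K,d,T=cal(n); P=np.atleast_2d(np.array(P,float))
    return cv2.projectPoints(P,cv2.Rodrigues(T[:3,:3])[0],T[:3,3],K,d)[0][:,0]
def unproj(n,uv,z):
    K,d,T=cal(n); uv=np.atleast_2d(np.array(uv,float))
    r=cv2.undistortPoints(uv[:,None],K,d)[:,0]; r=np.c_[r,np.ones(len(r))]@T[:3,:3]
    o=-T[:3,:3].T@T[:3,3]; z=np.asarray(z,float)
    return o+r*((z-o[2])/r[:,2])[:,None]
E
python3 - <<'E'
from h import *
for n in ['top','side']:
    cv2.imwrite(f'pics/{n}0.png',manip.snapshot(n)); T=cal(n)[2]; print(n,cal(n)[0][0,0],-T[:3,:3].T@T[:3,3])
s=manip.sense();print(s['tool_rot'],s['t'])
E
```

```text
top 517.4609914061506 [0.4082849  0.00984548 1.30849765]
side 567.6819239157549 [-0.01900579  0.92110933  0.92349541]
[ 9.93521399e-01  1.13640976e-01  5.35927346e-05 -9.76984049e-04] 0.1
```

View pics/top0.png

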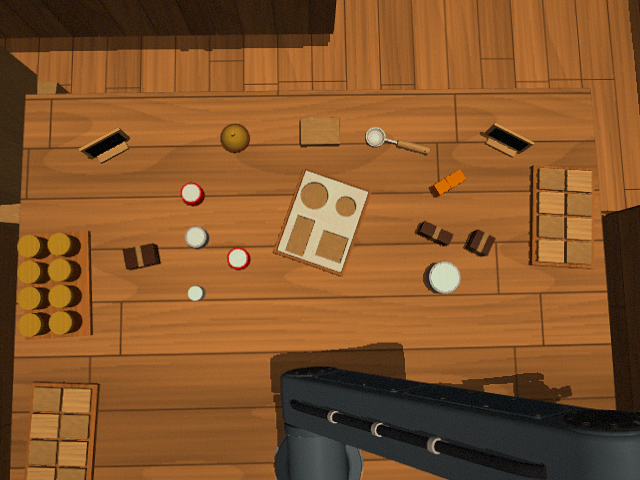

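View pics/side0.png

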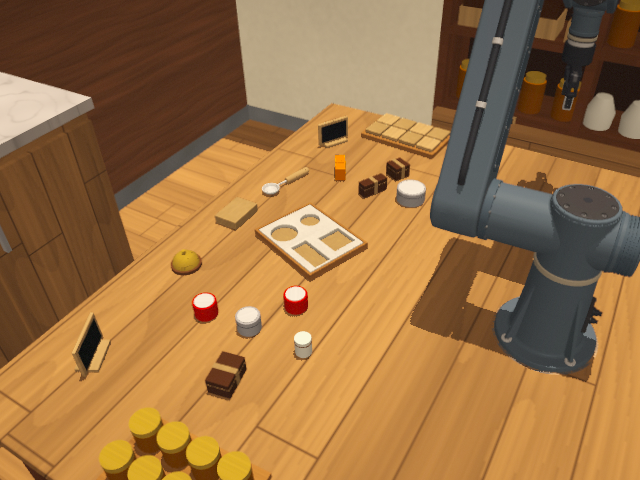

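The candidates (top view):
- **Round tin:** grey (197,238). The red ones at (192,194) and (238,259) are decoys, and the wide tin is at (444,278).
- **Long carton:** brown, narrow (434,233). The orange one at (448,183) is a decoy, and the oblong carton is at (141,257).
- **Square carton:** (480,243).
- **Pot:** (195,293).
- **Recesses:** round (314,195), small (345,206), long (298,236), square (333,247).

Next I'll check these in close crops.

```bash
python3 - <<'E'
from h import *
im=cv2.imread('pics/top0.png')
a=cv2.resize(im[180:310,115:255],None,fx=4,fy=4,interpolation=cv2.INTER_CUBIC)
b=cv2.resize(im[165:300,405:505],None,fx=4,fy=4,interpolation=cv2.INTER_CUBIC)
c=cv2.resize(im[165:280,268:373],None,fx=5,fy=5,interpolation=cv2.INTER_CUBIC)
d=np.zeros((540,790,3),np.uint8); 
l=cv2.resize(im[180:310,115:255],None,fx=2.7,fy=2.7,interpolation=cv2.INTER_CUBIC)
d[:520,:390]=0; d[:l.shape[0],:l.shape[1]]=l; d[:540,390:790]=b
cv2.imwrite('pics/c1.png',d); cv2.imwrite('pics/c2.png',c)
E
```

```text
(no output)
```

View pics/c1.png

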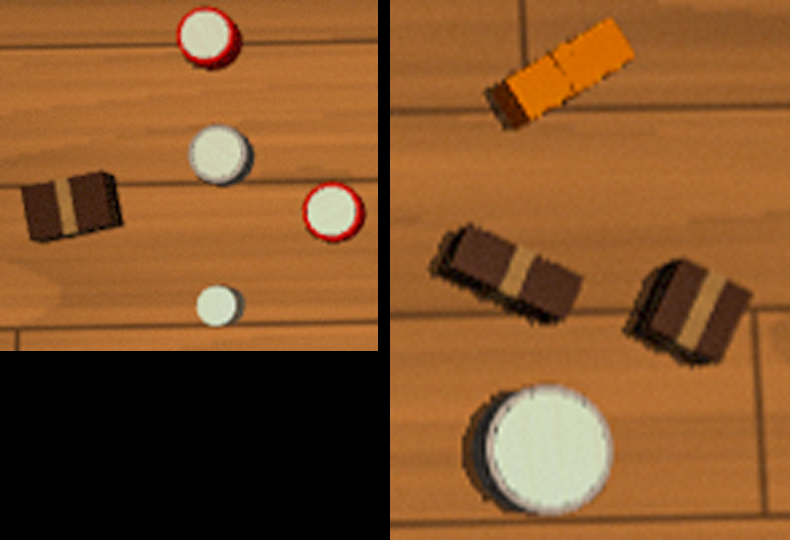

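View pics/c2.png

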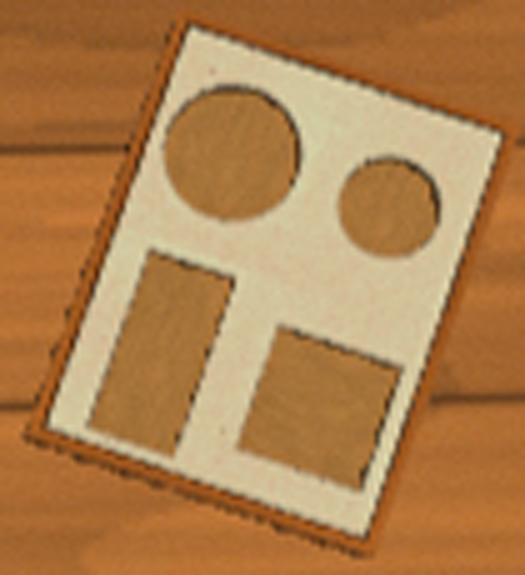

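The crops confirm it: grey 54 mm tin, white pot, brown narrow and square cartons, and all four recesses are clear. Now to get metric positions.

```bash
python3 - <<'E'
from h import *
im=cv2.imread('pics/top0.png')
def crop(p,x0,y0,f,dx=0): p=np.array(p,float)-[dx,0]; return (p+.5)/f-.5+[x0,y0]
np.set_printoptions(precision=4,suppress=True)
def rect(name,p,z):
    w=unproj('top',p,z)[:,:2]; e=np.roll(w,-1,0)-w
    L=np.linalg.norm(e,axis=1); v=e[0]-e[2] if L[0]+L[2]>L[1]+L[3] else e[1]-e[3]
    print(name,w.mean(0),'sides',L,'ang',np.arctan2(v[1],v[0])); return w.mean(0),np.arctan2(v[1],v[0])
rect('long',crop([(468,226),(583,277),(560,322),(450,262)],405,165,4,390),.04)
rect('sq',crop([(683,258),(752,292),(717,362),(651,330)],405,165,4,390),.04)
print('bands',unproj('top',crop([(520,271),(701,308)],405,165,4,390),.04)[:,:2])
b=unproj('top',crop([(701,272-.5),(0,0)],405,165,4,390),.04)
bb=unproj('top',crop([(717,271.5),(685,344)],405,165,4,390),.04);v=bb[1]-bb[0];print('sq band ang',np.arctan2(v[1],v[0]),np.linalg.norm(v))
rect('obl',crop([(22,187),(106,172),(120,225),(33,242)],115,180,2.7),.04)
c,a=rect('tray',crop([(190,28),(503,133),(367,537),(47,428)],268,165,5),.02)
for n,p in dict(long=[(150,252),(235,277),(178,455),(90,425)],sq=[(280,327),(402,367),(363,490),(238,450)]).items(): rect('rec_'+n,crop(p,268,165,5),.02)
print('rec round small',unproj('top',crop([(232,153),(390,207)],268,165,5),.02)[:,:2])
u=np.array([np.cos(a),np.sin(a)]);w=np.array([-u[1],u[0]])
for s in(1,-1):
  for t in(1,-1): print('ideal',s,t,c+s*.054*u+t*.042*w)
g=cv2.inRange(im,(140,150,150),(255,255,255))
n,lab,st,ce=cv2.connectedComponentsWithStats(g)
for i in range(1,n):
  if st[i,4]>60 and 150<ce[i,0]<480 and ce[i,1]>180: 
    xy=ce[i];W=unproj('top',[xy],.04)[0]; print(xy,st[i,4],2*np.sqrt(st[i,4]/np.pi)*1.27/517,W[:2], unproj('top',[xy],.044)[0,:2])
E
```

```text
long [ 0.5601 -0.3048] sides [0.078  0.032  0.0774 0.0255] ang -2.051635681040378
sq [ 0.5339 -0.42  ] sides [0.0477 0.0497 0.0453 0.05  ] ang 2.651362257976182
bands [[ 0.5605 -0.3078]
 [ 0.5354 -0.4202]]
sq band ang 2.6759583635346607 0.0503076392423355
obl [0.5145 0.4229] sides [0.0768 0.0503 0.0794 0.0513] ang -1.4014333485306512
tray [ 0.5979 -0.0254] sides [0.1678 0.2165 0.1686 0.2162] ang 2.790821731451309
rec_long [0.5622 0.0324] sides [0.0446 0.0942 0.0465 0.0923] ang 2.806616985672331
rec_sq [ 0.5324 -0.0459] sides [0.0644 0.0649 0.0655 0.0654] ang 2.803090476392049
rec round small [[ 0.6629 -0.0038]
 [ 0.634  -0.0832]]
ideal 1 1 [ 0.5328 -0.0463]
ideal 1 -1 [0.5616 0.0326]
ideal -1 1 [ 0.6342 -0.0834]
ideal -1 -1 [ 0.663  -0.0045]
[325.2099 218.3252] 3020 0.15232518303830114 [ 0.6003 -0.0303] [ 0.5997 -0.0302]
[190.32   192.4178] 225 0.04157760760767797 [0.6709 0.3032] [0.6701 0.3023]
[195.1736 236.3646] 288 0.04703969325584398 [0.5609 0.2904] [0.5604 0.2895]
[237.1061 257.8939] 245 0.04338616657787084 [0.506  0.1876] [0.5057 0.187 ]
[444.5162 276.8068] 709 0.07380594661841375 [ 0.45   -0.3213] [ 0.4498 -0.3202]
[194.638  292.7485] 163 0.03538849060004433 [0.4229 0.2908] [0.4229 0.2899]
```

Measured sizes match the given ones (50 mm square, 78 mm long, 216x168 mm tray, 54/36/80 mm rounds), so I'm acting on these. First, over the square carton at (0.535,-0.420), with the jaw turned to -0.477 rad.

Call:
send_rows(
  commands=[
    {"delta_pos":[4.9,2.4,0],"yaw":0.11},
    {"delta_pos":[4.9,2.4,0],"yaw":0.11},
    {"delta_pos":[4.9,2.4,0],"yaw":0.11},
    {"delta_pos":[4.9,2.4,0],"yaw":0.11},
    {"delta_pos":[4.9,2.4,0],"yaw":0.11},
    {"delta_pos":[4.9,2.4,0],"yaw":0.11},
    {"delta_pos":[4.9,2.4,-2],"yaw":0.11},
    {"delta_pos":[4.9,2.4,-4],"yaw":0.1},
  ],
  grip=-1,
  force=40,
)

```text
t: 1.1
tcp_pos: [0.5363, -0.4149, 0.1725]
tool_rot: [0.848, 0.53, -0.0, 0.001]
force: [0.5, -1.7, 0.0]
finger_gap: 1.002
```

Call:
send_rows(
  commands=[
    {"delta_pos":[-0.2,-0.5,-4],"yaw":-0.02},
    {"delta_pos":[0,0,-4],"yaw":0},
    {"delta_pos":[0,0,-3.5],"yaw":0},
    {"delta_pos":[0,0,0]},
  ],
)

```text
validation failed for argument at $.co...
```

```bash
python3 - <<'E'
from h import *
s=manip.sense();print(s['t'],s['tcp_pos'],s['force'])
im=manip.snapshot('side');p=proj('side',[.535,-.42,.03])[0].astype(int);print(p)
c=im[max(p[1]-70,0):p[1]+50,p[0]-70:p[0]+70];cv2.imwrite('pics/s1.png',cv2.resize(c,None,fx=4,fy=4))
E
```

```text
1.1 [ 0.53632833 -0.41490796  0.17247259] [ 0.45993644 -1.72816135  0.04751861]
[397 166]
```

View pics/s1.png

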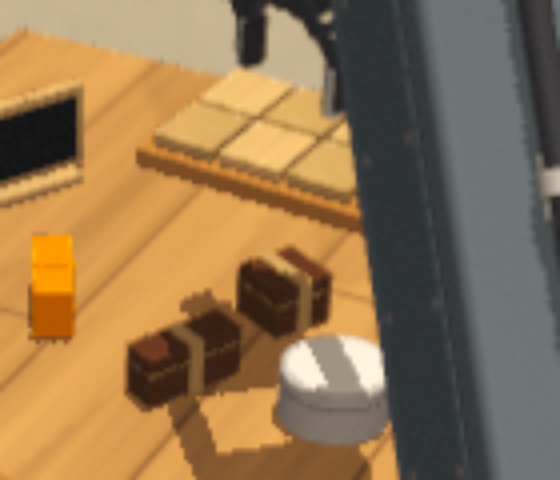

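The call was refused because the last row had no yaw. The picture confirms the carton sits at the crop centre (280,290), where it was predicted, and the open jaws are above it.

Call:
send_rows(
  commands=[
    {"delta_pos":[-0.2,-0.5,-4],"yaw":-0.02},
    {"delta_pos":[0,0,-4],"yaw":0},
    {"delta_pos":[0,0,-4],"yaw":0},
    {"delta_pos":[0,0,0],"yaw":0},
  ],
)

```text
t: 1.65
tcp_pos: [0.5379, -0.4093, 0.0391]
tool_rot: [0.851, 0.526, 0.001, -0.007]
force: [0.3, 0.4, 0.2]
finger_gap: 1.001
```

Call:
send_rows(
  commands=[
    {"delta_pos":[-0.3,-1.0,0],"yaw":-0.01},
    {"delta_pos":[0,0,0],"yaw":0},
    {"delta_pos":[0,0,-1.4],"yaw":0},
    {"delta_pos":[0,0,-1.3],"yaw":0},
    {"delta_pos":[0,0,0],"yaw":0},
  ],
)

```text
t: 2.28
tcp_pos: [0.5367, -0.4234, 0.0162]
tool_rot: [0.854, 0.521, 0.001, -0.002]
force: [0.1, -0.5, -0.5]
finger_gap: 1.002
```

Call:
send_rows(
  commands=[
    {"delta_pos":[-0.15,0.3,-0.4],"yaw":0},
    {"delta_pos":[0,0,0],"yaw":0},
  ],
)

```text
t: 2.52
tcp_pos: [0.5351, -0.4198, 0.0118]
tool_rot: [0.854, 0.521, 0.001, -0.002]
force: [0.2, 0.5, 0.2]
finger_gap: 1.0
```

Call:
send_rows(
  commands=[
    {"delta_pos":[0,0,0],"yaw":0},
    {"delta_pos":[0,0,0],"yaw":0},
    {"delta_pos":[0,0,0],"yaw":0},
    {"delta_pos":[0,0,0],"yaw":0},
    {"delta_pos":[0,0,0],"yaw":0},
    {"delta_pos":[0,0,0],"yaw":0},
  ],
  grip=1,
  force=40,
)

```text
t: 3.28
tcp_pos: [0.5354, -0.42, 0.0124]
tool_rot: [0.854, 0.521, 0.002, -0.002]
force: [-0.8, -0.1, -0.8]
finger_gap: 0.579
```

Gripped (opening 49 mm). Next, lift and carry to the square recess at (0.5326,-0.046).

Call:
send_rows(
  commands=[
    {"delta_pos":[0,0,3],"yaw":0},
    {"delta_pos":[0,0,4],"yaw":0},
    {"delta_pos":[0,4,2],"yaw":0.02},
    {"delta_pos":[0,6,0],"yaw":0.02},
    {"delta_pos":[0,6,0],"yaw":0.02},
    {"delta_pos":[0,6,0],"yaw":0.02},
    {"delta_pos":[0,6,0],"yaw":0.02},
    {"delta_pos":[0,5,0],"yaw":0.02},
    {"delta_pos":[0,3,0],"yaw":0.01},
    {"delta_pos":[0,0,0],"yaw":0},
  ],
)

```text
t: 4.53
tcp_pos: [0.5334, -0.0514, 0.1043]
tool_rot: [0.818, 0.576, 0.002, -0.0]
force: [1.1, 0.5, -1.2]
finger_gap: 0.576
```

Call:
send_rows(
  commands=[
    {"delta_pos":[-0.1,0.5,-2],"yaw":0},
    {"delta_pos":[0,0,-2],"yaw":0},
    {"delta_pos":[0,0,-1.5],"yaw":0},
    {"delta_pos":[0,0,0],"yaw":0},
  ],
)

```text
t: 5.03
tcp_pos: [0.5347, -0.05, 0.0484]
tool_rot: [0.818, 0.575, 0.003, 0.002]
force: [1.3, -0.9, -0.4]
finger_gap: 0.58
```

Call:
send_rows(
  commands=[
    {"delta_pos":[-0.2,0.4,0],"yaw":0},
    {"delta_pos":[0,0,0],"yaw":0},
    {"delta_pos":[0,0,-1],"yaw":0},
    {"delta_pos":[0,0,-0.8],"yaw":0},
    {"delta_pos":[0,0,0],"yaw":0},
  ],
)

```text
t: 5.65
tcp_pos: [0.5339, -0.0469, 0.0307]
tool_rot: [0.818, 0.575, 0.004, 0.004]
force: [-0.2, 0.3, -0.8]
finger_gap: 0.578
```

Call:
send_rows(
  commands=[
    {"delta_pos":[0,0.1,-0.5],"yaw":0},
    {"delta_pos":[0,0,-0.3],"yaw":0},
    {"delta_pos":[0,0,-0.1],"yaw":0},
    {"delta_pos":[0,0,0],"yaw":0},
  ],
)

```text
t: 6.15
tcp_pos: [0.5342, -0.0459, 0.0217]
tool_rot: [0.818, 0.575, 0.005, 0.004]
force: [0.7, 0.7, -1.7]
finger_gap: 0.578
```

Call:
send_rows(
  commands=[
    {"delta_pos":[0,0,-0.1],"yaw":0},
    {"delta_pos":[0,0,0],"yaw":0},
  ],
)

```text
t: 6.4
tcp_pos: [0.5344, -0.0459, 0.0218]
tool_rot: [0.818, 0.575, 0.005, 0.004]
force: [0.2, -0.4, -1.2]
finger_gap: 0.577
```

Call:
send_rows(
  commands=[
    {"delta_pos":[0,0,0],"yaw":0},
    {"delta_pos":[0,0,0],"yaw":0},
    {"delta_pos":[0,0,0],"yaw":0},
  ],
  grip=-0.5,
)

```text
t: 6.78
tcp_pos: [0.5348, -0.0461, 0.0217]
tool_rot: [0.818, 0.575, 0.005, 0.005]
force: [0.6, -0.3, -0.0]
finger_gap: 0.75
```

Call:
send_rows(
  commands=[
    {"delta_pos":[0,0,3],"yaw":0},
    {"delta_pos":[0,0,4],"yaw":0},
    {"delta_pos":[0.5,-4,2],"yaw":-0.02},
    {"delta_pos":[0.5,-5,0],"yaw":-0.03},
    {"delta_pos":[0.5,-5,0],"yaw":-0.03},
    {"delta_pos":[0.5,-5,0],"yaw":-0.03},
    {"delta_pos":[0.5,-5,0],"yaw":-0.03},
    {"delta_pos":[0,-2,0],"yaw":0},
    {"delta_pos":[0,0,0],"yaw":0},
  ],
)

```text
t: 7.9
tcp_pos: [0.5583, -0.3123, 0.1137]
tool_rot: [0.857, 0.516, 0.004, 0.004]
force: [0.4, 0.3, -0.3]
finger_gap: 0.75
```

```bash
python3 - <<'E'
from h import *
im=manip.snapshot('top');cv2.imwrite('pics/t1.png',cv2.resize(im[160:300,265:505],None,fx=3.3,fy=3.3,interpolation=cv2.INTER_CUBIC))
E
```

```text
(no output)
```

View pics/t1.png

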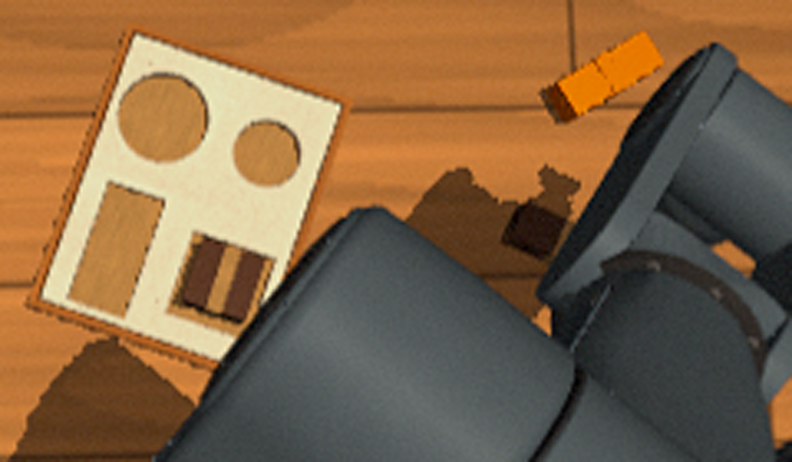

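The square carton sits squarely in its recess (crop (222,275)). Next, down on the long carton.

Call:
send_rows(
  commands=[
    {"delta_pos":[0.2,0.6,0],"yaw":0},
    {"delta_pos":[0,0,-2],"yaw":0},
    {"delta_pos":[0,0,-2],"yaw":0},
    {"delta_pos":[0,0,-1],"yaw":0},
    {"delta_pos":[0,0,0],"yaw":0},
  ],
)

```text
t: 8.57
tcp_pos: [0.5602, -0.2935, 0.0629]
tool_rot: [0.854, 0.52, 0.004, 0.001]
force: [-0.5, -0.4, 0.6]
finger_gap: 0.757
```

Call:
send_rows(
  commands=[
    {"delta_pos":[0,-1.2,0],"yaw":0},
    {"delta_pos":[0,0,0],"yaw":0},
    {"delta_pos":[0,0,0],"yaw":0},
  ],
)

```text
t: 8.95
tcp_pos: [0.5614, -0.3066, 0.0648]
tool_rot: [0.854, 0.52, 0.005, 0.002]
force: [-0.4, -0.3, 0.4]
finger_gap: 0.749
```

Call:
send_rows(
  commands=[
    {"delta_pos":[-0.1,0,-1.8],"yaw":0},
    {"delta_pos":[0,0,-1.8],"yaw":0},
    {"delta_pos":[0,0,-1.1],"yaw":0},
    {"delta_pos":[0,0,-0.3],"yaw":0},
    {"delta_pos":[0,0,0],"yaw":0},
  ],
)

```text
t: 9.57
tcp_pos: [0.5593, -0.3062, 0.0101]
tool_rot: [0.854, 0.52, 0.004, 0.001]
force: [-0.6, -0.5, 0.2]
finger_gap: 0.754
```

Call:
send_rows(
  commands=[
    {"delta_pos":[0,0,0],"yaw":0},
    {"delta_pos":[0,0,0],"yaw":0},
  ],
)

```text
t: 9.82
tcp_pos: [0.5598, -0.3065, 0.0107]
tool_rot: [0.854, 0.52, 0.004, 0.002]
force: [0.5, 1.2, -0.5]
finger_gap: 0.752
```

Call:
send_rows(
  commands=[
    {"delta_pos":[0,0,0.4],"yaw":0},
    {"delta_pos":[0,0,0],"yaw":0},
  ],
)

```text
t: 10.07
tcp_pos: [0.5603, -0.3069, 0.0159]
tool_rot: [0.854, 0.52, 0.005, 0.002]
force: [-0.5, -0.4, 0.5]
finger_gap: 0.75
```

Call:
send_rows(
  commands=[
    {"delta_pos":[0,0,0],"yaw":0},
    {"delta_pos":[0,0,0],"yaw":0},
    {"delta_pos":[0,0,0],"yaw":0},
    {"delta_pos":[0,0,0],"yaw":0},
    {"delta_pos":[0,0,0],"yaw":0},
    {"delta_pos":[0,0,0],"yaw":0},
  ],
  grip=1,
)

```text
t: 10.82
tcp_pos: [0.5604, -0.307, 0.0165]
tool_rot: [0.854, 0.52, 0.005, 0.003]
force: [0.0, 0.7, 0.4]
finger_gap: 0.339
```

Call:
send_rows(
  commands=[
    {"delta_pos":[0,0,3],"yaw":0},
    {"delta_pos":[0,0,4.5],"yaw":0},
    {"delta_pos":[0,0,4.5],"yaw":0.1},
    {"delta_pos":[0,5,0],"yaw":0.18},
    {"delta_pos":[0,5,0],"yaw":0.18},
    {"delta_pos":[0,5,0],"yaw":0.18},
    {"delta_pos":[0,5,0],"yaw":0.18},
    {"delta_pos":[0,5,0],"yaw":0.18},
    {"delta_pos":[0,4,0],"yaw":0.18},
    {"delta_pos":[0,3,0],"yaw":0.18},
  ],
)

```text
t: 12.08
tcp_pos: [0.5578, 0.02, 0.1375]
tool_rot: [0.319, 0.948, 0.005, -0.001]
force: [0.5, 0.5, -0.6]
finger_gap: 0.344
```

Call:
send_rows(
  commands=[
    {"delta_pos":[0,0,0],"yaw":0.15},
    {"delta_pos":[0,0,0],"yaw":0.1},
    {"delta_pos":[0,0,0],"yaw":0},
  ],
)

```text
t: 12.45
tcp_pos: [0.5562, 0.0238, 0.1367]
tool_rot: [0.191, 0.982, 0.005, -0.003]
force: [-0.5, -0.3, -1.6]
finger_gap: 0.342
```

Call:
send_rows(
  commands=[
    {"delta_pos":[0.6,0.9,-2],"yaw":0.04},
    {"delta_pos":[0,0,-3],"yaw":0},
    {"delta_pos":[0,0,-2],"yaw":0},
    {"delta_pos":[0,0,0],"yaw":0},
    {"delta_pos":[0,0,0],"yaw":0},
  ],
)

```text
t: 13.08
tcp_pos: [0.5632, 0.032, 0.0655]
tool_rot: [0.176, 0.984, 0.005, -0.002]
force: [0.1, -0.1, -0.1]
finger_gap: 0.346
```

Call:
send_rows(
  commands=[
    {"delta_pos":[-0.1,0,-1.2],"yaw":0.01},
    {"delta_pos":[0,0,-1],"yaw":0},
    {"delta_pos":[0,0,-0.8],"yaw":0},
    {"delta_pos":[0,0,0],"yaw":0},
  ],
)

```text
t: 13.58
tcp_pos: [0.5632, 0.0316, 0.0352]
tool_rot: [0.171, 0.985, 0.005, 0.0]
force: [0.2, 0.1, -0.4]
finger_gap: 0.341
```

Call:
send_rows(
  commands=[
    {"delta_pos":[-0.1,0.1,-0.5],"yaw":0},
    {"delta_pos":[0,0,-0.3],"yaw":0},
    {"delta_pos":[0,0,-0.15],"yaw":0},
    {"delta_pos":[0,0,0],"yaw":0},
  ],
)

```text
t: 14.08
tcp_pos: [0.5626, 0.0327, 0.0256]
tool_rot: [0.171, 0.985, 0.005, 0.0]
force: [0.2, 0.2, 0.5]
finger_gap: 0.344
```

Call:
send_rows(
  commands=[
    {"delta_pos":[0,0,-0.1],"yaw":0},
    {"delta_pos":[0,0,0],"yaw":0},
  ],
)

```text
t: 14.32
tcp_pos: [0.5627, 0.0327, 0.0258]
tool_rot: [0.171, 0.985, 0.005, 0.001]
force: [0.3, 0.3, -0.8]
finger_gap: 0.342
```

Call:
send_rows(
  commands=[
    {"delta_pos":[0,0,0],"yaw":0},
    {"delta_pos":[0,0,0],"yaw":0},
    {"delta_pos":[0,0,0],"yaw":0},
  ],
  grip=0.1,
)

```text
t: 14.7
tcp_pos: [0.5632, 0.0326, 0.0257]
tool_rot: [0.171, 0.985, 0.005, 0.001]
force: [-0.2, 0.5, -0.6]
finger_gap: 0.45
```

Call:
send_rows(
  commands=[
    {"delta_pos":[0,0,3],"yaw":0},
    {"delta_pos":[0,0,4],"yaw":0},
    {"delta_pos":[0,4,2],"yaw":0},
    {"delta_pos":[0,6,0],"yaw":0},
    {"delta_pos":[0,6,0],"yaw":0},
    {"delta_pos":[0,5,0],"yaw":0},
    {"delta_pos":[0,3,0],"yaw":0},
    {"delta_pos":[0,1,0],"yaw":0},
    {"delta_pos":[0,0,0],"yaw":0},
  ],
)

```text
t: 15.82
tcp_pos: [0.5634, 0.2886, 0.1179]
tool_rot: [0.173, 0.985, 0.005, 0.003]
force: [-0.2, -0.0, -0.6]
finger_gap: 0.45
```

Call:
send_rows(
  commands=[
    {"delta_pos":[0,0,0],"yaw":0},
    {"delta_pos":[0,0,0],"yaw":0},
  ],
  grip=-1,
)

```text
t: 16.08
tcp_pos: [0.5636, 0.2859, 0.1176]
tool_rot: [0.174, 0.985, 0.004, 0.002]
force: [0.4, 0.5, 0.8]
finger_gap: 0.856
```

```bash
python3 - <<'E'
from h import *
im=manip.snapshot('top');cv2.imwrite('pics/t2.png',cv2.resize(im[160:310,120:370],None,fx=3.1,fy=3.1,interpolation=cv2.INTER_CUBIC))
E
```

```text
(no output)
```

View pics/t2.png

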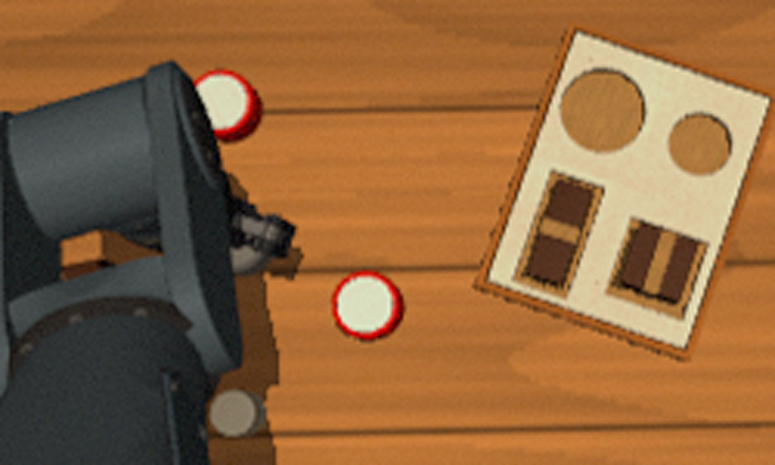

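Both cartons sit in their recesses (long at crop (560,233), square at (660,262)). Next, down on the grey tin.

Call:
send_rows(
  commands=[
    {"delta_pos":[-0.3,0.4,-2],"yaw":0},
    {"delta_pos":[0,0,-2.5],"yaw":0},
    {"delta_pos":[0,0,-1],"yaw":0},
    {"delta_pos":[0,0,0],"yaw":0},
    {"delta_pos":[0,0,0],"yaw":0},
  ],
)

```text
t: 16.75
tcp_pos: [0.563, 0.2868, 0.0632]
tool_rot: [0.177, 0.984, 0.005, 0.004]
force: [-0.8, -0.4, 0.1]
finger_gap: 1.005
```

Call:
send_rows(
  commands=[
    {"delta_pos":[-0.25,0.3,-1.8],"yaw":0},
    {"delta_pos":[0,0,-1.8],"yaw":0},
    {"delta_pos":[0,0,-1.0],"yaw":0},
    {"delta_pos":[0,0,-0.3],"yaw":0},
    {"delta_pos":[0,0,0],"yaw":0},
  ],
)

```text
t: 17.38
tcp_pos: [0.5605, 0.2903, 0.0113]
tool_rot: [0.176, 0.984, 0.005, 0.004]
force: [0.4, -0.6, -1.1]
finger_gap: 0.998
```

Call:
send_rows(
  commands=[
    {"delta_pos":[0,0,0],"yaw":0},
    {"delta_pos":[0,0,0],"yaw":0},
    {"delta_pos":[0,0,0],"yaw":0},
    {"delta_pos":[0,0,0],"yaw":0},
    {"delta_pos":[0,0,0],"yaw":0},
    {"delta_pos":[0,0,0],"yaw":0},
  ],
  grip=1,
)

```text
t: 18.12
tcp_pos: [0.5612, 0.2905, 0.0125]
tool_rot: [0.176, 0.984, 0.006, 0.005]
force: [-0.6, 0.6, -1.1]
finger_gap: 0.618
```

Call:
send_rows(
  commands=[
    {"delta_pos":[0,0,3],"yaw":0},
    {"delta_pos":[0,0,4.5],"yaw":0},
    {"delta_pos":[0,-2,4],"yaw":0},
    {"delta_pos":[1.5,-5,0],"yaw":0},
    {"delta_pos":[2,-5,0],"yaw":0},
    {"delta_pos":[2,-5,0],"yaw":0},
    {"delta_pos":[2,-5,0],"yaw":0},
    {"delta_pos":[2,-4,0],"yaw":0},
    {"delta_pos":[0.7,-2,0],"yaw":0},
    {"delta_pos":[0,0,0],"yaw":0},
  ],
)

```text
t: 19.38
tcp_pos: [0.663, 0.0027, 0.1302]
tool_rot: [0.175, 0.985, 0.006, 0.005]
force: [0.2, 0.2, -1.9]
finger_gap: 0.619
```

Call:
send_rows(
  commands=[
    {"delta_pos":[0,0,0],"yaw":0},
    {"delta_pos":[0,0,0],"yaw":0},
  ],
)

```text
t: 19.62
tcp_pos: [0.6609, 0.0061, 0.1297]
tool_rot: [0.174, 0.985, 0.006, 0.003]
force: [0.5, 0.3, -1.6]
finger_gap: 0.618
```

Call:
send_rows(
  commands=[
    {"delta_pos":[0.2,-1.0,-2],"yaw":0},
    {"delta_pos":[0,0,-3],"yaw":0},
    {"delta_pos":[0,0,-1.5],"yaw":0},
    {"delta_pos":[0,0,0],"yaw":0},
    {"delta_pos":[0,0,0],"yaw":0},
  ],
)

```text
t: 20.25
tcp_pos: [0.6618, -0.0016, 0.0605]
tool_rot: [0.171, 0.985, 0.006, 0.002]
force: [1.1, 0.5, -0.9]
finger_gap: 0.617
```

Call:
send_rows(
  commands=[
    {"delta_pos":[0.1,-0.25,-1.2],"yaw":0},
    {"delta_pos":[0,0,-1.0],"yaw":0},
    {"delta_pos":[0,0,-0.5],"yaw":0},
    {"delta_pos":[0,0,0],"yaw":0},
  ],
)

```text
t: 20.75
tcp_pos: [0.6641, -0.0046, 0.0333]
tool_rot: [0.171, 0.985, 0.006, 0.004]
force: [-0.1, -0.2, -1.3]
finger_gap: 0.621
```

Floor contact should come at about 0.0215.

Call:
send_rows(
  commands=[
    {"delta_pos":[-0.1,0,-0.6],"yaw":0},
    {"delta_pos":[0,0,-0.35],"yaw":0},
    {"delta_pos":[0,0,-0.15],"yaw":0},
    {"delta_pos":[0,0,-0.1],"yaw":0},
    {"delta_pos":[0,0,0],"yaw":0},
  ],
)

```text
t: 21.38
tcp_pos: [0.6635, -0.0046, 0.0215]
tool_rot: [0.171, 0.985, 0.006, 0.004]
force: [0.5, 0.6, -1.6]
finger_gap: 0.615
```

Call:
send_rows(
  commands=[
    {"delta_pos":[0,0,-0.1],"yaw":0},
    {"delta_pos":[0,0,0],"yaw":0},
  ],
)

```text
t: 21.62
tcp_pos: [0.6638, -0.0046, 0.0215]
tool_rot: [0.171, 0.985, 0.006, 0.005]
force: [0.0, -0.4, -0.6]
finger_gap: 0.619
```

Call:
send_rows(
  commands=[
    {"delta_pos":[0,0,0],"yaw":0},
    {"delta_pos":[0,0,0],"yaw":0},
    {"delta_pos":[0,0,0],"yaw":0},
  ],
  grip=-0.6,
)

```text
t: 22.0
tcp_pos: [0.6644, -0.0048, 0.0215]
tool_rot: [0.171, 0.985, 0.006, 0.005]
force: [1.1, 0.1, 0.2]
finger_gap: 0.8
```

Call:
send_rows(
  commands=[
    {"delta_pos":[0,0,3],"yaw":0},
    {"delta_pos":[0,0,4.5],"yaw":0},
    {"delta_pos":[-2,2,3],"yaw":0},
    {"delta_pos":[-4,5,0],"yaw":0},
    {"delta_pos":[-4,5,0],"yaw":0},
    {"delta_pos":[-4,5,0],"yaw":0},
    {"delta_pos":[-4,5,0],"yaw":0},
    {"delta_pos":[-3,4,0],"yaw":0},
    {"delta_pos":[-2,2,0],"yaw":0},
    {"delta_pos":[0,0,0],"yaw":0},
  ],
)

```text
t: 23.25
tcp_pos: [0.4327, 0.2766, 0.1308]
tool_rot: [0.173, 0.985, 0.007, 0.01]
force: [0.4, 0.6, -0.5]
finger_gap: 0.798
```

Call:
send_rows(
  commands=[
    {"delta_pos":[0,0,0],"yaw":0},
    {"delta_pos":[0,0,0],"yaw":0},
  ],
)

```text
t: 23.5
tcp_pos: [0.4346, 0.276, 0.1311]
tool_rot: [0.173, 0.985, 0.008, 0.011]
force: [0.2, -0.3, -0.3]
finger_gap: 0.802
```

Call:
send_rows(
  commands=[
    {"delta_pos":[-1.1,1.3,-1],"yaw":0},
    {"delta_pos":[0,0,-2.5],"yaw":0},
    {"delta_pos":[0,0,-2.5],"yaw":0},
    {"delta_pos":[0,0,0],"yaw":0},
    {"delta_pos":[0,0,0],"yaw":0},
  ],
)

```text
t: 24.12
tcp_pos: [0.4239, 0.2893, 0.0683]
tool_rot: [0.176, 0.984, 0.008, 0.011]
force: [0.5, 0.8, -0.4]
finger_gap: 0.805
```

Call:
send_rows(
  commands=[
    {"delta_pos":[-0.1,0.1,-1.8],"yaw":0},
    {"delta_pos":[0,0,-1.8],"yaw":0},
    {"delta_pos":[0,0,-1.2],"yaw":0},
    {"delta_pos":[0,0,-0.4],"yaw":0},
    {"delta_pos":[0,0,0],"yaw":0},
  ],
)

```text
t: 24.75
tcp_pos: [0.4259, 0.2918, 0.0187]
tool_rot: [0.176, 0.984, 0.01, 0.014]
force: [0.1, 0.1, 0.6]
finger_gap: 0.799
```

Call:
send_rows(
  commands=[
    {"delta_pos":[-0.3,-0.1,-0.3],"yaw":0},
    {"delta_pos":[0,0,0],"yaw":0},
  ],
)

```text
t: 25.0
tcp_pos: [0.4231, 0.291, 0.0164]
tool_rot: [0.176, 0.984, 0.011, 0.015]
force: [0.4, 0.3, 0.7]
finger_gap: 0.8
```

Call:
send_rows(
  commands=[
    {"delta_pos":[0,0,0],"yaw":0},
    {"delta_pos":[0,0,0],"yaw":0},
    {"delta_pos":[0,0,0],"yaw":0},
    {"delta_pos":[0,0,0],"yaw":0},
    {"delta_pos":[0,0,0],"yaw":0},
    {"delta_pos":[0,0,0],"yaw":0},
  ],
  grip=1,
)

```text
t: 25.75
tcp_pos: [0.4233, 0.291, 0.017]
tool_rot: [0.176, 0.984, 0.011, 0.015]
force: [-1.6, 0.7, 1.3]
finger_gap: 0.408
```

Call:
send_rows(
  commands=[
    {"delta_pos":[0,0,3],"yaw":0},
    {"delta_pos":[0,0,4.5],"yaw":0},
    {"delta_pos":[1,-2,4],"yaw":0},
    {"delta_pos":[2.8,-5,0],"yaw":0},
    {"delta_pos":[2.8,-5,0],"yaw":0},
    {"delta_pos":[2.8,-5,0],"yaw":0},
    {"delta_pos":[2.8,-5,0],"yaw":0},
    {"delta_pos":[2.8,-5,0],"yaw":0},
    {"delta_pos":[2.8,-5,0],"yaw":0},
    {"delta_pos":[2,-3,0],"yaw":0},
  ],
)

```text
t: 27.0
tcp_pos: [0.6231, -0.0687, 0.1338]
tool_rot: [0.173, 0.985, 0.011, 0.015]
force: [0.6, 0.2, -1.2]
finger_gap: 0.405
```

Call:
send_rows(
  commands=[
    {"delta_pos":[0,0,0],"yaw":0},
    {"delta_pos":[0,0,0],"yaw":0},
    {"delta_pos":[0,0,0],"yaw":0},
  ],
)

```text
t: 27.38
tcp_pos: [0.6226, -0.0702, 0.1323]
tool_rot: [0.175, 0.984, 0.011, 0.014]
force: [-0.1, 1.0, -1.6]
finger_gap: 0.409
```

Call:
send_rows(
  commands=[
    {"delta_pos":[1.1,-1.3,-1],"yaw":0},
    {"delta_pos":[0,0,-3],"yaw":0},
    {"delta_pos":[0,0,-2],"yaw":0},
    {"delta_pos":[0,0,0],"yaw":0},
    {"delta_pos":[0,0,0],"yaw":0},
  ],
)

```text
t: 28.0
tcp_pos: [0.6358, -0.0824, 0.0701]
tool_rot: [0.172, 0.985, 0.01, 0.015]
force: [1.0, 0.9, -1.2]
finger_gap: 0.409
```

Call:
send_rows(
  commands=[
    {"delta_pos":[-0.1,-0.1,-1.2],"yaw":0},
    {"delta_pos":[0,0,-1.2],"yaw":0},
    {"delta_pos":[0,0,-0.8],"yaw":0},
    {"delta_pos":[0,0,0],"yaw":0},
  ],
)

```text
t: 28.5
tcp_pos: [0.6357, -0.0837, 0.0374]
tool_rot: [0.172, 0.985, 0.01, 0.016]
force: [-0.6, -0.3, -0.9]
finger_gap: 0.407
```

Call:
send_rows(
  commands=[
    {"delta_pos":[-0.1,0,-0.6],"yaw":0},
    {"delta_pos":[0,0,-0.3],"yaw":0},
    {"delta_pos":[0,0,-0.2],"yaw":0},
    {"delta_pos":[0,0,-0.1],"yaw":0},
    {"delta_pos":[0,0,0],"yaw":0},
  ],
)

```text
t: 29.12
tcp_pos: [0.6355, -0.084, 0.0262]
tool_rot: [0.172, 0.985, 0.01, 0.017]
force: [-0.5, -0.1, -0.9]
finger_gap: 0.41
```

Call:
send_rows(
  commands=[
    {"delta_pos":[0,0,-0.1],"yaw":0},
    {"delta_pos":[0,0,0],"yaw":0},
  ],
)

```text
t: 29.38
tcp_pos: [0.6357, -0.084, 0.026]
tool_rot: [0.172, 0.985, 0.01, 0.018]
force: [0.3, 0.3, -0.7]
finger_gap: 0.41
```

On the floor, so release, lift and move clear to the left-rear for a last look.

Call:
send_rows(
  commands=[
    {"delta_pos":[0,0,0],"yaw":0},
    {"delta_pos":[0,0,0],"yaw":0},
    {"delta_pos":[0,0,0],"yaw":0},
  ],
  grip=-0.2,
)

```text
t: 29.75
tcp_pos: [0.6361, -0.0842, 0.0257]
tool_rot: [0.172, 0.985, 0.01, 0.018]
force: [-0.7, 1.4, -0.2]
finger_gap: 0.603
```

Call:
send_rows(
  commands=[
    {"delta_pos":[0,0,3],"yaw":0},
    {"delta_pos":[0,0,5],"yaw":0},
    {"delta_pos":[0,0,5],"yaw":0},
    {"delta_pos":[0,-5,3],"yaw":0},
    {"delta_pos":[0,-6,0],"yaw":0},
    {"delta_pos":[-1,-6,0],"yaw":0},
    {"delta_pos":[-2,-6,0],"yaw":0},
    {"delta_pos":[-3,-5,0],"yaw":0},
    {"delta_pos":[-3,-5,0],"yaw":0},
    {"delta_pos":[-3,-5,0],"yaw":0},
  ],
)

```text
t: 31.0
tcp_pos: [0.5142, -0.4685, 0.1907]
tool_rot: [0.167, 0.986, 0.009, 0.02]
force: [0.4, -0.5, 0.6]
finger_gap: 0.601
```

Call:
send_rows(
  commands=[
    {"delta_pos":[-4,-4,0],"yaw":0},
    {"delta_pos":[-4,-4,0],"yaw":0},
    {"delta_pos":[-4,-3,0],"yaw":0},
    {"delta_pos":[-4,-2,0],"yaw":0},
    {"delta_pos":[-4,-2,0],"yaw":0},
    {"delta_pos":[-4,0,0],"yaw":0},
    {"delta_pos":[-4,0,0],"yaw":0},
    {"delta_pos":[0,0,0],"yaw":0},
    {"delta_pos":[0,0,0],"yaw":0},
  ],
)

```text
t: 32.12
tcp_pos: [0.2204, -0.6282, 0.1885]
tool_rot: [0.171, 0.985, 0.008, 0.02]
force: [0.7, -0.0, 0.0]
finger_gap: 0.596
```

```bash
python3 - <<'E'
from h import *
a=manip.snapshot('top');b=manip.snapshot('side');cv2.imwrite('pics/tf.png',a)
l=cv2.resize(a[165:300,120:510],(780,270),interpolation=cv2.INTER_CUBIC)
r=cv2.resize(b[150:310,235:495],(520,320),interpolation=cv2.INTER_CUBIC)
d=np.zeros((590,780,3),np.uint8);d[:270]=l;d[270:,:520]=r;cv2.imwrite('pics/f.png',d)
s=manip.sense();print(s['t'],s['tcp_pos'],s['qd'].__class__)
E
```

```text
32.225 [ 0.22096522 -0.6281158   0.18850869] <class 'numpy.ndarray'>
```

View pics/f.png

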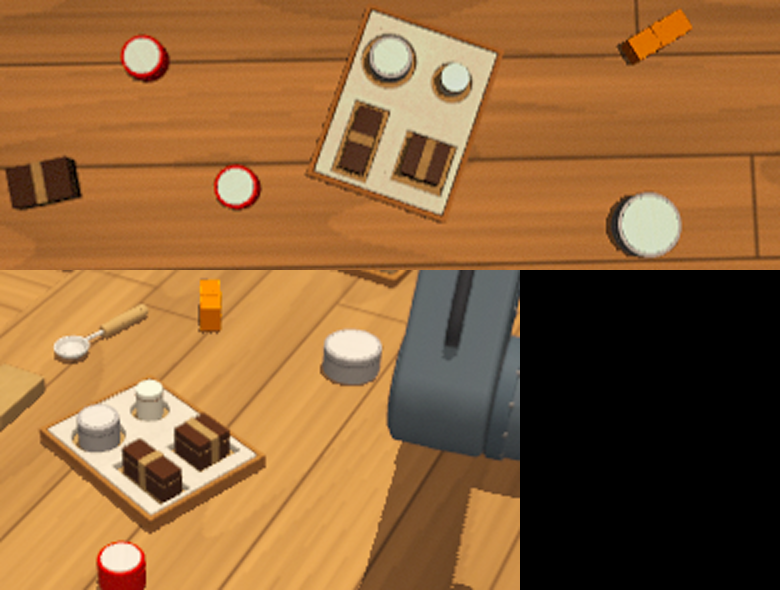

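All four stand upright in their recesses: round (391,57), pot (455,77), long (362,138) and square (427,158). The wide tin and oblong carton haven't moved. One numeric check before handing in.

```bash
python3 - <<'E'
from h import *
p=np.array([(391,57),(455,77),(362,138),(427,158)])/2+[120,165]
w=unproj('top',p,[.049,.053,.049,.049])[:,:2]
print(1000*(w-[[.663,-.0045],[.634,-.083],[.562,.0325],[.5326,-.046]]))
a,b=cv2.imread('pics/top0.png'),cv2.imread('pics/tf.png')
for n,(x,y) in dict(wide=(444,278),obl=(141,257)).items():
    f=[cv2.cvtColor(i[y-25:y+25,x-25:x+25],cv2.COLOR_BGR2GRAY).astype(np.float32) for i in(a,b)]; print(n,'shift px',cv2.phaseCorrelate(*f))
manip.sign_off()
E
```

```text
[[-1.57939847 -2.80453823]
 [ 0.36489414 -2.61263444]
 [-0.85712788 -2.41409217]
 [ 2.51601374 -3.03970168]]
wide shift px ((0.04090960762020046, 0.08563096469784881), 0.9929689419746399)
obl shift px ((-0.010989267893450005, -0.02171761554052054), 0.9873407337188721)
the job is handed in; nothing more can be done
```

The tray is packed and handed in. The round tin, square carton, long carton and pot each stand upright in their own recess and have been let go. It took about 32 s of the 112 s allowed.

- **Position:** the last pictures put all four about 2.5–4 mm from their recess centres, against a limit of 14 mm.
- **On the floor:** each item's final height matched the recess floor, and a further small push down moved it no more than 0.2 mm. The pictures show all four upright.
- **Look-alikes:** the wide tin and oblong carton shifted less than 0.1 pixel, so they have not moved.
- **Robot:** the arm is parked clear and touches nothing.

No check failed. One move command was refused for a missing yaw value, and I sent it again. The tool also drifted about 0.04 rad off vertical by the end, but the pot was still set down upright.

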